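# Clear the gluing board and put the scraper away

## Robot

A 6-joint arm with a two-finger parallel gripper is mounted at the origin on the work surface. World frame = base frame: x ahead of the robot, y to its left, z up, the work surface at z = 0. Lengths are in mm, angles in rad, forces in N, time in s.
With the tool pointing down it reaches from about 375 to 750 mm from the base axis. Payload 9 kg.
Tool frame: the origin (TCP) lies on the mounting face of the last link; the fingertips stand 173 mm ahead of it and the grasp point (between the pads) lies 155 mm ahead of it (tcp_to_grasp is the z of the grasp point in the tool frame, in mm); z points along the fingers, y is the line along which they close (so a half turn about z gives the same grasp; the last joint's range is limited). The gripper opens to 85 mm and grips with 20 to 120 N. Pads are 22 mm wide; open, the fingers measure 114 mm over their backs; the gripper's body (76 mm by 85 mm) begins 54 mm behind the grasp point. The pads swing forward as they close: fully open they stand 13 mm farther back than shut.
Start: joints at [-1.404, 0.104, 0.097, 1.564, 0, 1.353], TCP at [225.233, -556.136, 404.731] pointing down, gripper open.
Joint ranges: [-2.99, 2.99], [-0.84, 1.86], [-1.1, 1.16], [-1.84, 2.11], [-1.51, 1.56], [-3.14, 3.14]. Speed limits (rad/s): [2.22, 2.22, 2.57, 3.14, 3.14, 3.14].

## Interface

Orientations are given as a rotation vector (axis times angle).
In Python, from plant import get_obs, grab_frame, finish_job, search_frame, silhouettes, tcp_to_grasp gives the robot as it stands. The module is installed in compiled form; this text tells all that it offers.
- The arm moves only by the tool carry_out, never from a script. Its argument "increments" is a list of rows, each an object with "offset": the shift along the tool's x, y, z in units of 2 cm (1.0 is 2 cm), a list of three; "rotation": the turn, a rotation vector about the tool's x, y, z in units of 4 degrees (1.0 is 4 degrees), a list of three. In form: [{"offset": [x, y, z], "rotation": [rx, ry, rz]}, ...]. A call has 1 to 20 rows; each row shifts and turns the commanded pose from where the row before left it, along the tool's axes as they then stand; what a row does not reach is not made up. A row lasts 1/12 s, in which the tool goes at most 41.7 mm and 7.16 degrees, less where a joint would pass 70% of its speed; a pose out of reach is approached as far as the arm can. A call with a number of a shift or a turn outside -1 to 1 is refused whole. A call with a gripper value outside its range is refused whole. "jaw" is the opening, from 0 (shut) to 1 (fully open), set as the call begins (left out, the last holds). The fingers move at their own pace and stop on an object; "force" is the grip in N (left out, the last holds). Time passes only in rows, so rows that do not move let the fingers close. It gives the time, the measured TCP pose, the force, the opening and the grip force at its end, in the units of the state.
- get_obs(): the state, without advancing time (a new reading comes with each control period).
- grab_frame(name): name is "side" or "top"; returns a dict with "color" (400x640x3 uint8, blue, green, red), "mtx" (3x3 intrinsics, pixels), "xyz" and "rotation" of the camera in the world. Camera axes: x right, y down, z forward; pixel columns grow to the right and rows downward; lengths in mm; the calibration is good to about 2 mm. A picture is of the moment at which its call begins. There is no depth.
- finish_job(): hands the job in; it is judged then, once.
Trained networks look in a picture, given as the dict that the camera call returned (one of the last four; its "shot" number tells which), for a name from the list of things; names that differ only in an ending like _2 or _b are one class to them, and where a whole thing is asked for, a point or a joint stands for the part that bears it (a point fixed in the world has none). Each returns a list of dicts, best first, with "p" (0 to 1); they miss things now and then, are a little off and sometimes report something else, mostly with a low value. They report only what shows in the picture. A call takes as long as a camera call.
- search_frame(thing, picture): "at" ([row, column] in pixels, amid what is visible of it).
- silhouettes(thing, picture): "pixels" (400x640 bool, what is visible of it) and "at" ([row, column] in pixels, amid what is visible of it).
The state is a dict: "time_s": time; "joint_positions": joint angles; "qvel": joint speeds; "joint_efforts": joint torques, N m; "ee_pos": TCP position; "eef_rot": TCP orientation; "contact_force": force on the tool from outside, world axes, zero at the start; "moment": the same for the moment, N m; "finger_gap": finger opening in mm; "grip_force": force on a finger pad.
Only numpy, scipy, OpenCV 4.12 (cv2) and the standard library are available. Lean on these libraries where they do the work, as an engineer would, in place of code of your own. Each camera call takes 0.05 s, during which the arm holds its last target. There are 200 camera calls.

## Task

Take the blue scraper off its easel and use its blade, not the gripper's fingers, to push the three loose costume gems off the white gluing board into the dark catch trough at the board's end. Then slide the scraper blade-first into the empty slot of the blue holder until it is fully home, handle resting on the holder, and let go of it. Leave the orange scraper in its holder and do not shift the shaker bottle, the can, the spool or the glue gun.

Things in the scene. Friction and masses are not known exactly. Their poses are not given: they have to be found in the camera images.
- scraper: Blue-handled scraper, loose, 200 g. Steel blade 100 (own y) x 4 (x) mm, 55 mm tall; above it a handle 90 (y) x 24 (x, grip across this) x 36 mm. Origin: middle of the blade's lower edge; z runs up the blade (0-55 mm) and handle (55-91 mm). Starts in the easel with z 30 degrees from vertical, handle leaning to the easel's -x side. Same after a half turn about z.
- easel: Pale wooden stand, fixed, 130 (y) x 105 mm. Its slanted back plate lies under the blade and ends 8 mm short of the handle: room for fingers both sides. Origin on the table; the blade's lower edge starts 20 mm above it. A 7 mm lip holds the lower edge; side stops rise 30 mm beside the blade's ends. Lift the scraper out along its own z.
- board: Gluing board, fixed: white top x = -90 to 90 mm, 42 mm high, between rails with inner faces at y = +-58 mm and an end rail at x = -90 to -84; rail tops 52 mm high. Beyond it the dark trough, x = 90 to 150 mm, floor 6 mm high, end wall 52 mm high. Origin on the table under the middle of the white top; +x points to the trough, away from the robot.
- red_gem: Red costume gem, loose block 24 x 22 x 12 mm, 14 g, lying flat on the board. Origin at its centre.
- green_gem: Green costume gem, same size. Origin at its centre.
- amber_gem: Yellow costume gem, same size. Origin at its centre.
- blue_holder: Blue slotted holder, fixed, 132 mm wide (y), foot 105 mm deep. Origin on the table under the slot's bottom.
- blue_slot: The blue holder's leaning slot. z: slot axis, up out of the mouth, 25 degrees from vertical, leaning to the holder's -x side (to the robot). 9 mm thick (x), 108 mm long (y); mouth plane at z = 55 mm, bevelled to 16 mm there; cheeks 40 mm thick overall. Origin: where the scraper's origin comes when fully home, handle on the mouth plane; 24 mm above the table.
- orange_holder: Orange slotted holder, fixed, same size and lean as the blue one; occupied. Origin on the table under its slot's bottom.
- orange_scraper: Orange-handled scraper, same size as the blue one, standing in the orange holder: leave it. Origin: middle of its blade's lower edge; z up through its handle.
- shaker: Clear shaker bottle with blue cap, 68 mm diameter, 165 mm tall, loose, bystander between board and stands. Origin: centre of its underside.
- can: Red drink can, 66 mm diameter, 115 mm tall, loose, bystander. Origin: centre of its underside.
- spool: White and green ribbon spool, 74 mm diameter, 44 mm tall, loose, bystander. Origin: centre of its underside.
- glue_gun: Blue glue gun lying on its side, body 120 mm (x) x 34 mm, nozzle 34 mm more at +x, grip 110 mm long towards -y, 34 mm tall, loose, bystander. Origin: underside of the middle of the body.

How it is judged (in metres and radians):
On the way:
1. all three gems lie in the catch trough (x of red_gem in the frame of board between 0.09 and 0.152 m and y of red_gem in the frame of board between -0.06 and 0.06 m and z of red_gem in the frame of board between 0 and 0.036 m and x of green_gem in the frame of board between 0.09 and 0.152 m and y of green_gem in the frame of board between -0.06 and 0.06 m and z of green_gem in the frame of board between 0 and 0.036 m and x of amber_gem in the frame of board between 0.09 and 0.152 m and y of amber_gem in the frame of board between -0.06 and 0.06 m and z of amber_gem in the frame of board between 0 and 0.036 m), for 0.2 s.
At the end, for the whole second after the job is handed in: All three gems lie in the catch trough; the blue scraper stands in the blue holder's slot, fully home within 5 mm, along the slot within 0.1 rad and 10 mm, at rest and released (all of step 1 and z of scraper in the frame of blue_slot between -0.005 and 0.005 m and x of scraper in the frame of blue_slot between -0.006 and 0.006 m and y of scraper in the frame of blue_slot between -0.01 and 0.01 m and angle between the z axis of scraper and the z axis of blue_slot, either way round below 0.1 rad and angle between scraper's own z axis and vertical below 0.7 rad and linear speed of scraper below 0.02 m/s and contact force between the fingers and scraper below 0.1 N); the robot touches nothing.
It fails at once if the gripper or arm touched a gem (contact force between any of the fingers, the arm and red_gem above 0.5 N or contact force between any of the fingers, the arm and green_gem above 0.5 N or contact force between any of the fingers, the arm and amber_gem above 0.5 N).
It fails at once if a bystander was shifted by more than 20 mm (distance of any of shaker, can, spool, glue_gun from where it was at the start of the episode above 0.02 m).
It fails at once if the orange scraper was shifted by more than 15 mm (distance of orange_scraper from where it was at the start of the episode above 0.015 m).
It also fails if it takes over 64 s, if anything falls off the work surface, if the arm or the gripper's body presses on something with over 40 N, if the wrist force passes 120 N, or if a joint passes its speed limit or range.

## Working session

There is one attempt and no reset: what is moved stays moved. The work goes in short steps, Python scripts to look and compute and a tool call to move; the robot and the scene stay as the last step left them, time stands still between calls to the robot, and variables do not carry over. Pictures are saved under pics/ and viewed, at most 10 in all, crops included, and the job is handed in when it is done.

Besides the shell and the picture viewer there is one more tool, called after ">>>" by a JSON object that holds its "op" and its "data". carry_out: Moves the arm, as the interface text tells. Shifts and turns lie within -1 to 1; 1 stands for 2 cm of shift or 4 degrees of turn. Its arguments: {"type":"object","properties":{"increments":{"type":"array","items":{"type":"object","properties":{"offset":{"type":"array","items":{"type":"number"}},"rotation":{"type":"array","items":{"type":"number"}}}}},"jaw":{"type":"number"},"force":{"type":"number"}},"required":["increments"]}

```bash
mkdir -p pics; python3 - <<'E'
from plant import *
import cv2,numpy as np
print(get_obs())
for n in("side","top"):
    f=grab_frame(n);cv2.imwrite(f"pics/{n}0.png",f["color"]);print(n,f["mtx"],f["xyz"],f["rotation"])
    for t in "scraper easel board red_gem green_gem amber_gem blue_holder orange_holder orange_scraper shaker can spool glue_gun blue_slot".split():
        r=silhouettes(t,f);print(t,[(np.round(q["at"]),round(q["p"],2),int(q["pixels"].sum())) for q in r[:2]])
E
```

```text
{'time_s': 0.0, 'joint_positions': array([-1.40368176e+00,  1.04706991e-01,  9.64730237e-02,  1.56389887e+00,
        6.64390236e-06,  1.35310092e+00]), 'qvel': array([ 1.23302174e-03,  6.44758462e-05,  3.01035349e-04,  6.44211168e-04,
       -1.72595635e-04, -1.45890888e-03]), 'joint_efforts': array([ 4.98886402e-04, -5.56918037e+01,  5.03665102e+01,  1.64615060e-02,
       -1.15571916e-04,  1.81803244e-05]), 'ee_pos': array([ 225.22417763, -556.01116053,  403.91973358]), 'eef_rot': array([-3.08231019e+00, -6.00480048e-01, -6.34945492e-05]), 'contact_force': array([ 0.54915358, -0.56356939, -0.37480515]), 'moment': array([-0.0774703 , -0.00489317,  0.0157737 ]), 'grip_force': 0.0, 'finger_gap': 85.845083232072}
side [[409.17463256   0.         319.50386257]
 [  0.         409.17463256 194.72780478]
 [  0.           0.           1.        ]] [ 529.05699333 -669.58679767  805.53926521] [-2.43961323  0.11893136 -0.05222237]
scraper [(array([177., 332.]), 0.98, 680)]
easel [(array([193., 338.]), 0.83, 1223)]
board [(array([293., 290.]), 0.72, 8373)]
red_gem [(array([301., 280.]), 0.7, 1
[... 657 characters left out ...]
59.88054229  -82.45644746 1191.77602645] [-2.12267079  2.09248554 -0.18831481]
scraper [(array([190., 294.]), 0.72, 416)]
easel []
board [(array([226., 388.]), 0.94, 3698)]
red_gem [(array([242., 380.]), 0.58, 37)]
green_gem []
amber_gem []
blue_holder [(array([218., 189.]), 0.86, 1417)]
orange_holder [(array([203., 245.]), 0.82, 1137), (array([196., 298.]), 0.54, 780)]
orange_scraper [(array([205., 237.]), 0.89, 351)]
shaker [(array([221., 339.]), 0.58, 487), (array([216., 192.]), 0.33, 1462)]
can [(array([221., 467.]), 0.84, 647), (array([153., 227.]), 0.6, 771)]
spool [(array([251., 278.]), 0.72, 512)]
glue_gun [(array([152., 231.]), 0.7, 808)]
blue_slot [(array([217., 186.]), 0.65, 863)]
```

```bash
python3 - <<'E'
import cv2
s=cv2.imread("pics/side0.png");t=cv2.imread("pics/top0.png")
cv2.imwrite("pics/s1.png",cv2.resize(s[70:400,180:440],None,fx=1.8*1,fy=1.8,interpolation=2))
cv2.imwrite("pics/t1.png",cv2.resize(t[120:300,150:450],None,fx=2.6,fy=2.6,interpolation=2))
E
```

```text
(no output)
```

View pics/s1.png

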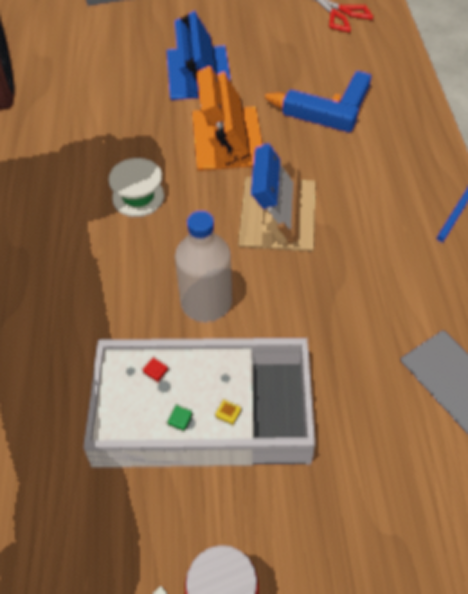

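View pics/t1.png

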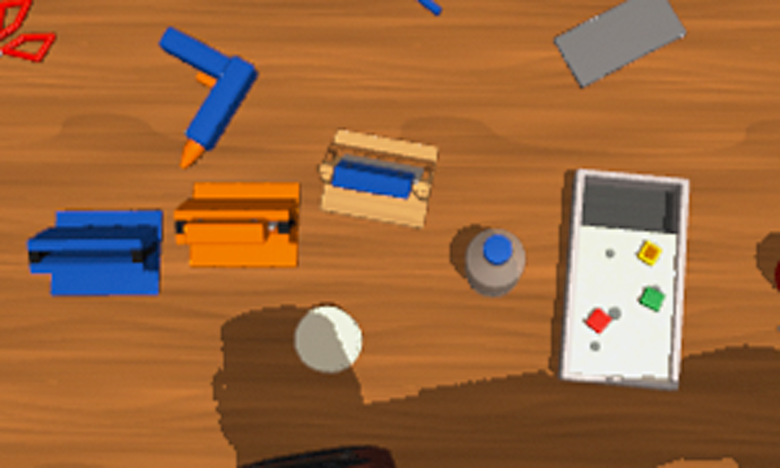

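The pictures show, left to right in the top view, the blue holder, orange holder, easel with the blue scraper, shaker and board; the trough is at the far end. I'll zoom in on the parts whose fit matters.

```bash
python3 - <<'E'
import cv2,numpy as np
s=cv2.imread("pics/side0.png");t=cv2.imread("pics/top0.png")
def c(im,r,cc):
    o=cv2.resize(im[r:r+48,cc:cc+64],None,fx=6.2,fy=6.2,interpolation=cv2.INTER_CUBIC)
    for k in range(0,64,10):
        cv2.putText(o,str(cc+k),(int((k+.5)*6.2),8),0,.3,(255,255,255));cv2.line(o,(int((k+.5)*6.2),8),(int((k+.5)*6.2),14),(255,255,255))
    for k in range(0,48,10):
        cv2.putText(o,str(r+k),(0,int((k+.5)*6.2)+4),0,.3,(255,255,255));cv2.line(o,(20,int((k+.5)*6.2)),(26,int((k+.5)*6.2)),(255,255,255))
    return o
cv2.imwrite("pics/z.png",np.vstack([np.hstack([c(s,75,260),c(t,193,155)]),np.hstack([c(s,145,308),c(t,164,266)])]))
E
```

```text
(no output)
```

View pics/z.png

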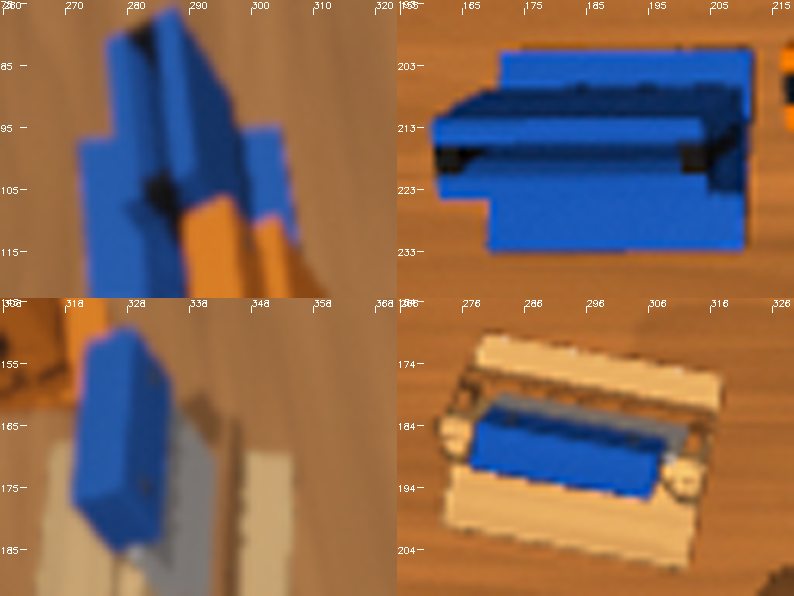

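```bash
cat > h.py <<'E'
import numpy as np,cv2
from scipy.spatial.transform import Rotation as R
from scipy.optimize import least_squares,minimize
def proj(P,f):
    Rc=R.from_rotvec(f["rotation"]).as_matrix();q=(np.atleast_2d(P)-f["xyz"])@Rc
    u=q@np.asarray(f["mtx"]).T;return u[:,:2]/u[:,2:]
def box(x,y,z):return np.array([[a,b,c] for a in x for b in y for c in z],float)
HANDLE=box((-12,12),(-45,45),(55,91))
def fill(P,f,ss=8):
    m=np.zeros((400,640),np.uint8);h=cv2.convexHull((proj(P,f)*16).round().astype(np.int32))
    cv2.fillConvexPoly(m,h,255,cv2.LINE_AA,4);return m/255.
def blue(f,at,rad=32):
    hsv=cv2.cvtColor(f["color"],cv2.COLOR_BGR2HSV);m=cv2.inRange(hsv,(105,120,40),(125,255,255))
    w=np.zeros_like(m);r,c=map(int,at);w[r-rad:r+rad,c-rad:c+rad]=1;m*=w
    n,l,st,_=cv2.connectedComponentsWithStats(m);return (l==1+st[1:,4].argmax())*1.
def rows(cur,tgt,n=None):
    """n equal rows from TCP pose cur=(p,rotvec) to tgt=(p,R), in move units"""
    R0=R.from_rotvec(cur[1]);d=R0.inv()*tgt[1];p=R0.inv().apply(tgt[0]-cur[0]);w=d.as_rotvec()
    n=n or int(np.ceil(max(np.abs(w).max()/np.radians(4),np.abs(p).max()/20)/.95))
    while 1:
        S=R.from_rotvec(w/n);A=sum((S**k).as_matrix() for k in range(n));s=np.linalg.solve(A,p)
        if np.abs(s).max()<20:break
        n+=1
    print(n,"rows offset",np.round(s/20,3),"rot",np.round(np.degrees(w/n)/4,3))
E
python3 - <<'E'
from h import *; from plant import *
F={n:grab_frame(n) for n in("side","top")}
# scraper
M={"side":blue(F["side"],(165,328),26),"top":blue(F["top"],(190,294),26)}
print({k:v.sum() for k,v in M.items()})
def sc(v):return R.from_euler("z",v[3])*R.from_euler("y",-v[4])
def cost(v):return sum(np.abs(fill(sc(v).apply(HANDLE)+v[:3],F[k])-M[k]).sum()/M[k].sum() for k in F)
def fit(v0,s):
    b=None
    for _ in range(3):
        sim=np.vstack([v0]+[v0+np.eye(5)[i]*s[i] for i in range(5) if s[i]])
        f=[i for i in range(5) if s[i]]
        g=lambda u:cost(np.array([u[f.index(i)] if i in f else v0[i] for i in range(5)]))
        r=minimize(g,v0[f],method="Nelder-Mead",options=dict(initial_simplex=sim[:,f],xatol=.01,fatol=1e-5,maxiter=800))
        v0=v0.copy();v0[f]=r.x
    return np.round(v0,3),r.fun
v0=np.array([420,10,20,-.17,np.radians(30)])
# rough init by ray from top
for s in ([30,30,0,.15,0],[8,8,6,.06,.06]):
    v,c=fit(v0,s);print("scraper",v,c);v1=v0=v
F2=F
top=np.array([[160.6,211.85],[203.7,211.5],[161.1,224.4],[204.7,223.6]])
side=np.array([[276.9,81.3],[288.2,76.1]])
ft=np.array([[171.0,200.7],[211.8,200.1],[169.2,233.],[210.6,232.5]]);fs=np.array([[272.4,97.1],[305,95.1]])
mc=np.array([[20,66,55],[20,-66,55],[-20,66,55],[-20,-66,55.]])
fc=np.array([[52.5,66],[52.5,-66],[-52.5,66],[-52.5,-66.]])
def res(v):
    q=R.from_euler("z",v[2])*R.from_euler("y",-np.radians(25));P=q.apply(mc)+[v[0],v[1],24]
    Q=np.c_[fc+[v[3],0],np.full(4,v[4])];Q=R.from_euler("z",v[2]).apply(Q)+[v[0],v[1],0]
    return np.r_[(proj(P,F["top"])-top).ravel(),(proj(P[[2,0]],F["side"])-side).ravel(),(proj(Q,F["top"])-ft).ravel(),(proj(Q[[2,0]],F["side"])-fs).ravel()]
r=least_squares(res,[420,330,0,0,10],loss="soft_l1");print("holder",r.x);print(np.round(res(r.x).reshape(-1,2),1).tolist())
def ray(px,f,z):
    d=R.from_rotvec(f["rotation"]).apply(np.linalg.inv(f["mtx"])@[px[0],px[1],1]);return np.round(f["xyz"]+d*(z-f["xyz"][2])/d[2],1)
t=lambda x,y:(150+(x+.5)/2.6-.5,120+(y+.5)/2.6-.5); s=lambda x,y:(180+(x+.5)/1.8-.5,70+(y+.5)/1.8-.5)
for n,a,b,z in [("red",(598,320),(155,369),54),("green",(652,298),(180,417),54),("amber",(650,253),(228,411),54),("edgeL",(581,228),(253,348),42),("edgeR",(672,234),(253,442),42),
  ("nearL",(563,381),(100,341),52),("nearR",(678,387),(88,452),52),("farL",(578,170),(310,341),52),("farR",(688,180),(313,448),52),("shakercap",(497,248),(201,225),165)]:
    print(n,ray(t(*a),F["top"],z),ray(s(*b),F["side"],z))
E
```

```text
{'side': np.float64(413.0), 'top': np.float64(292.0)}
scraper [ 6.57088e+02  2.16880e+01  2.00000e+01 -5.90000e-02  5.24000e-01] 0.7574935987861595
scraper [ 6.4018e+02  2.3195e+01  4.1000e-02 -1.5500e-01  2.4000e-01] 0.4015352507383264
holder [ 5.51400241e+02  3.53626360e+02  1.80325773e-02 -7.94649603e+00
  6.16311078e+00]
[[-0.6, -0.5], [0.1, -0.4], [0.4, -0.3], [0.2, 0.3], [-0.6, -0.3], [-0.4, -0.6], [0.5, -0.5], [0.4, -0.2], [-0.2, -0.4], [-0.2, -0.0], [-0.7, 0.1], [-0.5, -0.0]]
red [ 463. -240.   54.] [ 465.4 -244.5   54. ]
green [ 489.3 -302.5   54. ] [ 491.7 -306.2   54. ]
amber [ 541.9 -301.6   54. ] [ 544.5 -304.2   54. ]
edgeL [ 572.7 -223.2   42. ] [ 580.7 -220.8   42. ]
edgeR [ 566.8 -330.4   42. ] [ 568.9 -337.2   42. ]
nearL [ 393.2 -199.4   52. ] [ 401.4 -200.    52. ]
nearR [ 388.6 -329.7   52. ] [ 393.1 -335.7   52. ]
farL [ 640.9 -219.3   52. ] [ 648.  -223.7   52. ]
farR [ 630.2 -349.    52. ] [ 631.3 -354.4   52. ]
shakercap [ 527.3 -119.4  165. ] [ 529.7 -128.1  165. ]
```

```bash
cat >> h.py <<'E'
def sc(v):return R.from_euler("z",v[3])*R.from_euler("y",-v[4])
def fit(v0,s,F,M,H=None):
    H=HANDLE if H is None else H;v0=np.array(v0,float);f=[i for i in range(5) if s[i]]
    def g(u):
        v=v0.copy();v[f]=u
        return sum(np.abs(cv2.GaussianBlur(fill(sc(v).apply(H)+v[:3],F[k]),(0,0),1)-cv2.GaussianBlur(M[k],(0,0),1)).sum()/M[k].sum() for k in F)
    for _ in range(3):
        sim=np.vstack([v0[f]]+[(v0+np.eye(5)[i]*s[i])[f] for i in f])
        r=minimize(g,v0[f],method="Nelder-Mead",options=dict(initial_simplex=sim,xatol=.01,fatol=1e-6,maxiter=800));v0[f]=r.x
    return np.round(v0,3),round(r.fun,4)
E
python3 - <<'E'
from h import *; from plant import *
F={n:grab_frame(n) for n in("side","top")}
M={"side":blue(F["side"],(165,328),26),"top":blue(F["top"],(190,294),26)}
for k in M:
    y,x=np.nonzero(M[k]);print(k,x.min(),x.max(),y.min(),y.max())
d=R.from_rotvec(F["top"]["rotation"]).apply(np.linalg.inv(F["top"]["mtx"])@[290,188.5,1]);p=F["top"]["xyz"]+d*(100-F["top"]["xyz"][2])/d[2];print(p)
v0=[p[0]+45,p[1],20,-.17,np.radians(30)]
for s in ([20,20,0,.1,0],[8,8,6,.06,.06]):
    print(fit(v0,s,F,M))
for k in F:
    v=fit(v0,[20,20,0,.1,0],{k:F[k]},M);print(k,v)
E
```

```text
side 320 334 150 184
top 278 308 182 195
[615.80969408  29.40769358 100.        ]
(array([ 6.56955e+02,  2.09980e+01,  2.00000e+01, -4.70000e-02,
        5.24000e-01]), np.float64(0.7498))
(array([ 6.35665e+02,  2.40630e+01, -1.30200e+00, -1.62000e-01,
        1.78000e-01]), np.float64(0.3406))
side (array([ 6.58075e+02,  2.30970e+01,  2.00000e+01, -3.40000e-02,
        5.24000e-01]), np.float64(0.3653))
top (array([ 6.55856e+02,  2.13320e+01,  2.00000e+01, -1.02000e-01,
        5.24000e-01]), np.float64(0.3654))
```

```bash
python3 - <<'E'
from h import *; from plant import *
F={n:grab_frame(n) for n in("side","top")}
M={"side":blue(F["side"],(165,328),26),"top":blue(F["top"],(190,294),26)}
o=[]
for k,r,c in(("side",145,300),("top",164,266)):
  im=cv2.resize(F[k]["color"][r:r+48,c:c+64],None,fx=6,fy=6,interpolation=0)
  for m,col in((M[k],(255,255,255)),):
    cs,_=cv2.findContours(cv2.resize(m[r:r+48,c:c+64].astype(np.uint8),None,fx=6,fy=6,interpolation=0),0,2);cv2.drawContours(im,cs,-1,col,1)
  v=[650,21.5,20,-.17,.5236]
  P=(proj(sc(v).apply(np.vstack([HANDLE,box((-2,2),(-50,50),(0,55))]))+v[:3],F[k])-[c,r]+.5)*6
  for b in(0,8):
   for i in range(8):
    for j in(1,2,4):
     if not i&j: cv2.line(im,tuple(int(q) for q in P[b+i]),tuple(int(q) for q in P[b+(i|j)]),(0,255,255),1)
  o.append(im)
cv2.imwrite("pics/ov.png",np.hstack(o))
E
```

```text
(no output)
```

View pics/ov.png

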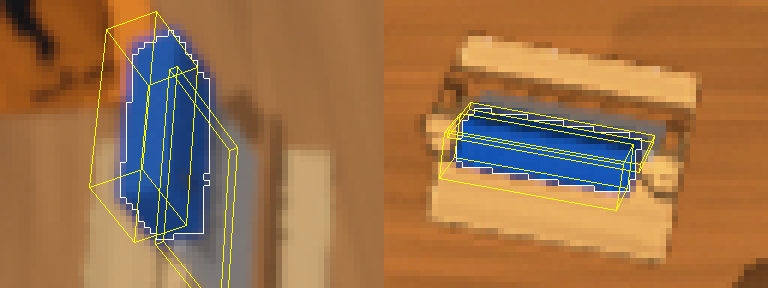

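The overlay shows the handle (side about col 327, row 167; top about col 293, row 188) to be rounded compared to the plain box. I'll fit with rounded edges instead.

```bash
cat >> h.py <<'E'
_s=np.random.default_rng(0).normal(size=(80,3));_s/=np.linalg.norm(_s,axis=1)[:,None]
def rbox(r):return np.vstack([c+r*_s for c in box((-12+r,12-r),(-45+r,45-r),(55+r,91-r))])
E
python3 - <<'E'
from h import *; from plant import *
F={n:grab_frame(n) for n in("side","top")}
M={"side":blue(F["side"],(165,328),26),"top":blue(F["top"],(190,294),26)}
v0=[650,25,20,-.17,np.radians(30)]
for r in(.1,4,8,11):
  print(r,fit(v0,[15,15,0,.1,0],F,M,rbox(r)),fit(v0,[15,15,6,.1,0],F,M,rbox(r)),fit(v0,[15,15,6,.1,.1],F,M,rbox(r)))
# bounds of holder handle test: blade grey pixel corners
f=F["top"];print(f["color"][176:200:2,284:316:4].tolist().__len__())
g=F["side"]["color"][160:200,325:350].astype(int);print((abs(g[...,0]-g[...,2])<25).astype(int).astype(str).tolist() and "\n".join("".join(".#"[x] for x in row) for row in (abs(g[...,0]-g[...,2])<25)))
g=F["top"]["color"][172:202,266:326].astype(int);print("\n".join("".join(".#B"[(abs(x[0]-x[2])<25)+2*(x[0]-x[2]>=25)] for x in row) for row in g))
E
```

```text
0.1 (array([ 6.57128e+02,  2.27870e+01,  2.00000e+01, -5.30000e-02,
        5.24000e-01]), np.float64(0.7466)) (array([ 6.59038e+02,  2.43610e+01,  1.00740e+01, -5.70000e-02,
        5.24000e-01]), np.float64(0.709)) (array([ 6.40006e+02,  2.36680e+01, -3.77000e-01, -1.57000e-01,
        2.37000e-01]), np.float64(0.3536))
4 (array([ 6.57109e+02,  1.88280e+01,  2.00000e+01, -1.05000e-01,
        5.24000e-01]), np.float64(0.5236)) (array([ 6.58843e+02,  2.18350e+01,  1.18940e+01, -9.40000e-02,
        5.24000e-01]), np.float64(0.491)) (array([ 6.42567e+02,  2.18810e+01,  3.16600e+00, -1.59000e-01,
        2.82000e-01]), np.float64(0.2634))
8 (array([ 6.57474e+02,  1.63850e+01,  2.00000e+01, -1.33000e-01,
        5.24000e-01]), np.float64(0.3074)) (array([ 6.58434e+02,  1.89600e+01,  1.36850e+01, -1.45000e-01,
        5.24000e-01]), np.float64(0.2775)) (array([ 6.57697e+02,  1.88740e+01,  1.55210e+01, -1.35000e-01,
        5.16000e-01]), np.float64(0.2775))
11 (array([ 6.57153e+02,  1.56950e+01,  2.00000e+01, -1.64000e-01,
        5.24000e-01]), np.float64(0.2215)) (array([ 6.5803e+02,  1.8045e+01,  1.4844e+01, -1.5900e-01,  5.2400e-01]), np.float64(0.1833)) (array([ 6.59716e+02,  1.73620e+01,  1.74930e+01, -1.64000e-01,
        5.53000e-01]), np.float64(0.1872))
12Traceback (most recent call last):
  File "<stdin>", line 9, in <module>
  File "<stdin>", line 9, in <genexpr>
  File "<stdin>", line 9, in <genexpr>
TypeError: string indices must be integers, not 'numpy.bool'
```

```bash
cat >> h.py <<'E'
FL=R.from_matrix(np.array([[0,1,0],[1,0,0],[0,0,-1.]]))   # tool axes in scraper axes
def tcp(v,g=78,tg=155):  # scraper pose -> TCP pose
    q=sc(v);return np.array(v[:3])+q.apply([0,0,g+tg]),q*FL
E
python3 - <<'E'
from h import *; from plant import *
print(tcp_to_grasp)
o=get_obs();c=(o["ee_pos"],o["eef_rot"]);print(o["time_s"])
p,q=tcp([657.5,17,20,-.165,np.pi/6]);print(p)
w=np.array([430,-20,460.]);rows(c,(w,q))
z=q.apply([0,0,1]);rows((w,q.as_rotvec()),(p-90*z,q));print(p-90*z)
E
```

```text
154.70000000000002
1.9
[542.5822616   36.13539656 221.78391908]
29 rows offset [ 0.985 -0.313 -0.134] rot [-0.236  0.132 -0.492]
9 rows offset [ 0.41  -0.172  0.929] rot [0. 0. 0.]
[498.19343561  43.52675145 299.72620542]
```

>>> {"op": "carry_out", "data": {"increments": [{"offset": [0.985, -0.313, -0.134], "rotation": [-0.236, 0.132, -0.492]}, {"offset": [0.985, -0.313, -0.134], "rotation": [-0.236, 0.132, -0.492]}, {"offset": [0.985, -0.313, -0.134], "rotation": [-0.236, 0.132, -0.492]}, {"offset": [0.985, -0.313, -0.134], "rotation": [-0.236, 0.132, -0.492]}, {"offset": [0.985, -0.313, -0.134], "rotation": [-0.236, 0.132, -0.492]}, {"offset": [0.985, -0.313, -0.134], "rotation": [-0.236, 0.132, -0.492]}, {"offset": [0.985, -0.313, -0.134], "rotation": [-0.236, 0.132, -0.492]}, {"offset": [0.985, -0.313, -0.134], "rotation": [-0.236, 0.132, -0.492]}, {"offset": [0.985, -0.313, -0.134], "rotation": [-0.236, 0.132, -0.492]}, {"offset": [0.985, -0.313, -0.134], "rotation": [-0.236, 0.132, -0.492]}, {"offset": [0.985, -0.313, -0.134], "rotation": [-0.236, 0.132, -0.492]}, {"offset": [0.985, -0.313, -0.134], "rotation": [-0.236, 0.132, -0.492]}, {"offset": [0.985, -0.313, -0.134], "rotation": [-0.236, 0.132, -0.492]}, {"offset": [0.985, -0.313, -0.134], "rotation": [-0.236, 0.132, -0.492]}, {"offset": [0.985, -0.313, -0.134], "rotation": [-0.236, 0.132, -0.492]}], "jaw": 1}}

```text
time_s: 3.15
ee_pos: [403.3, -306.1, 446.1]
eef_rot: [2.621, 1.275, 0.266]
contact_force: [-0.0, -0.9, 0.1]
finger_gap: 85.5
grip_force: 0.0
```

>>> {"op": "carry_out", "data": {"increments": [{"offset": [0.985, -0.313, -0.134], "rotation": [-0.236, 0.132, -0.492]}, {"offset": [0.985, -0.313, -0.134], "rotation": [-0.236, 0.132, -0.492]}, {"offset": [0.985, -0.313, -0.134], "rotation": [-0.236, 0.132, -0.492]}, {"offset": [0.985, -0.313, -0.134], "rotation": [-0.236, 0.132, -0.492]}, {"offset": [0.985, -0.313, -0.134], "rotation": [-0.236, 0.132, -0.492]}, {"offset": [0.985, -0.313, -0.134], "rotation": [-0.236, 0.132, -0.492]}, {"offset": [0.985, -0.313, -0.134], "rotation": [-0.236, 0.132, -0.492]}, {"offset": [0.985, -0.313, -0.134], "rotation": [-0.236, 0.132, -0.492]}, {"offset": [0.985, -0.313, -0.134], "rotation": [-0.236, 0.132, -0.492]}, {"offset": [0.985, -0.313, -0.134], "rotation": [-0.236, 0.132, -0.492]}, {"offset": [0.985, -0.313, -0.134], "rotation": [-0.236, 0.132, -0.492]}, {"offset": [0.985, -0.313, -0.134], "rotation": [-0.236, 0.132, -0.492]}, {"offset": [0.985, -0.313, -0.134], "rotation": [-0.236, 0.132, -0.492]}, {"offset": [0.985, -0.313, -0.134], "rotation": [-0.236, 0.132, -0.492]}]}}

```text
time_s: 4.32
ee_pos: [430.1, -19.1, 460.2]
eef_rot: [2.06, 1.748, 0.47]
contact_force: [0.0, 0.2, -0.1]
finger_gap: 85.4
grip_force: 0.0
```

>>> {"op": "carry_out", "data": {"increments": [{"offset": [0.41, -0.172, 0.929]}, {"offset": [0.41, -0.172, 0.929]}, {"offset": [0.41, -0.172, 0.929]}, {"offset": [0.41, -0.172, 0.929]}, {"offset": [0.41, -0.172, 0.929]}, {"offset": [0.41, -0.172, 0.929]}, {"offset": [0.41, -0.172, 0.929]}, {"offset": [0.41, -0.172, 0.929]}, {"offset": [0.41, -0.172, 0.929]}, {"offset": [0, 0, 0]}, {"offset": [0, 0, 0]}]}}

```text
invalid input at $.increments[0]: expected keys offset, rotation
```

>>> {"op": "carry_out", "data": {"increments": [{"offset": [0.41, -0.172, 0.929], "rotation": [0, 0, 0]}, {"offset": [0.41, -0.172, 0.929], "rotation": [0, 0, 0]}, {"offset": [0.41, -0.172, 0.929], "rotation": [0, 0, 0]}, {"offset": [0.41, -0.172, 0.929], "rotation": [0, 0, 0]}, {"offset": [0.41, -0.172, 0.929], "rotation": [0, 0, 0]}, {"offset": [0.41, -0.172, 0.929], "rotation": [0, 0, 0]}, {"offset": [0.41, -0.172, 0.929], "rotation": [0, 0, 0]}, {"offset": [0.41, -0.172, 0.929], "rotation": [0, 0, 0]}, {"offset": [0.41, -0.172, 0.929], "rotation": [0, 0, 0]}, {"offset": [0, 0, 0], "rotation": [0, 0, 0]}, {"offset": [0, 0, 0], "rotation": [0, 0, 0]}]}}

```text
time_s: 5.23
ee_pos: [498.2, 43.6, 298.9]
eef_rot: [2.064, 1.749, 0.467]
contact_force: [0.3, -0.4, 1.1]
finger_gap: 84.9
grip_force: 0.0
```

```bash
python3 - <<'E'
from h import *; from plant import *
o=get_obs();c=(o["ee_pos"],o["eef_rot"]);print(o["time_s"],c,np.round(o["joint_positions"],2))
p,q=tcp([657.5,17,20,-.165,np.pi/6]);rows(c,(p,q))
f=grab_frame("side");g=grab_frame("top")
cv2.imwrite("pics/pg.png",np.hstack([cv2.resize(f["color"][100:220,270:400],None,fx=3,fy=3),cv2.resize(g["color"][120:240,230:360],None,fx=3,fy=3)]))
E
```

```text
5.2333 (array([498.23479844,  43.56903811, 298.87393359]), array([2.06362141, 1.74893759, 0.46686079])) [-0.18 -0.64 -0.79  0.9   0.01  1.56]
5 rows offset [-0.     0.005  0.892] rot [-0.004  0.     0.001]
```

View pics/pg.png

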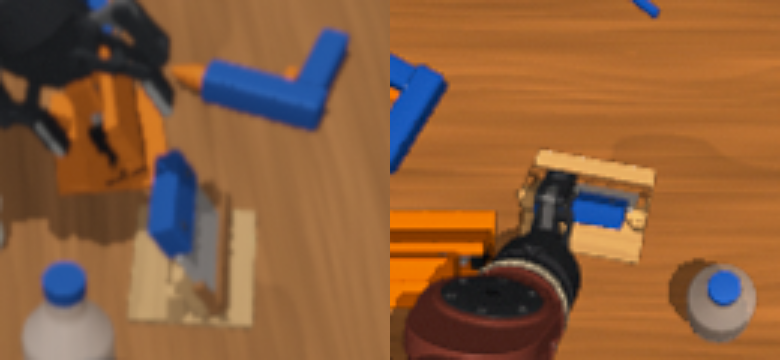

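```bash
python3 - <<'E'
from h import *; from plant import *
o=get_obs();q=R.from_rotvec(o["eef_rot"])
for n,r,c,X in(("side",100,270,0),("top",120,230,390)):
    f=grab_frame(n)
    for P in ([0,-50,150],[0,50,150],[0,50,100],[0,0,0],[0,0,245]):
        u=proj(q.apply(P)+o["ee_pos"],f)[0];print(n,P,u.round(1),((u-[c,r])*3+[X,0]).round())
E
```

```text
side [0, -50, 150] [288.2 145.9] [ 54. 138.]
side [0, 50, 150] [325.4 131.3] [166.  94.]
side [0, 50, 100] [314.2 115.5] [133.  47.]
side [0, 0, 0] [268.7  89.7] [ -4. -31.]
side [0, 0, 245] [326.5 165. ] [169. 195.]
top [0, -50, 150] [284.5 214.3] [554. 283.]
top [0, 50, 150] [288.8 180.4] [566. 181.]
top [0, 50, 100] [285.3 185.5] [556. 196.]
top [0, 0, 0] [274.8 216.8] [524. 291.]
top [0, 0, 245] [292.6 188. ] [578. 204.]
```

The fingers are where the prediction puts them (side finger at about 166,94 in the tile), and the axis lands on the handle's middle. I'll go in and grip.

>>> {"op": "carry_out", "data": {"increments": [{"offset": [0, 0.005, 0.89], "rotation": [0, 0, 0]}, {"offset": [0, 0.005, 0.89], "rotation": [0, 0, 0]}, {"offset": [0, 0.005, 0.89], "rotation": [0, 0, 0]}, {"offset": [0, 0, 0.6], "rotation": [0, 0, 0]}, {"offset": [0, 0, 0.6], "rotation": [0, 0, 0]}, {"offset": [0, 0, 0.6], "rotation": [0, 0, 0]}, {"offset": [0, 0, 0], "rotation": [0, 0, 0]}, {"offset": [0, 0, 0], "rotation": [0, 0, 0]}]}}

```text
time_s: 6.1
ee_pos: [543.1, 35.5, 223.0]
eef_rot: [2.063, 1.746, 0.468]
contact_force: [-0.4, -0.2, 0.8]
finger_gap: 85.4
grip_force: 0.0
```

>>> {"op": "carry_out", "data": {"increments": [{"offset": [0, 0, 0], "rotation": [0, 0, 0]}, {"offset": [0, 0, 0], "rotation": [0, 0, 0]}, {"offset": [0, 0, 0], "rotation": [0, 0, 0]}, {"offset": [0, 0, 0], "rotation": [0, 0, 0]}, {"offset": [0, 0, 0], "rotation": [0, 0, 0]}, {"offset": [0, 0, 0], "rotation": [0, 0, 0]}, {"offset": [0, 0, 0], "rotation": [0, 0, 0]}, {"offset": [0, 0, 0], "rotation": [0, 0, 0]}, {"offset": [0, 0, 0], "rotation": [0, 0, 0]}, {"offset": [0, 0, 0], "rotation": [0, 0, 0]}], "jaw": 0, "force": 80}}

```text
time_s: 6.93
ee_pos: [542.9, 36.0, 223.1]
eef_rot: [2.063, 1.747, 0.468]
contact_force: [-9.3, 1.0, 8.3]
finger_gap: 23.0
grip_force: 78.1
```

>>> {"op": "carry_out", "data": {"increments": [{"offset": [0, 0, -0.4], "rotation": [0, 0, 0]}, {"offset": [0, 0, -0.6], "rotation": [0, 0, 0]}, {"offset": [0, 0, -0.8], "rotation": [0, 0, 0]}, {"offset": [0, 0, -0.8], "rotation": [0, 0, 0]}, {"offset": [0, 0, -0.8], "rotation": [0, 0, 0]}, {"offset": [0, 0, -0.8], "rotation": [0, 0, 0]}, {"offset": [0, 0, -0.8], "rotation": [0, 0, 0]}, {"offset": [0, 0, -0.8], "rotation": [0, 0, 0]}, {"offset": [0, 0, -0.8], "rotation": [0, 0, 0]}, {"offset": [0, 0, -0.8], "rotation": [0, 0, 0]}, {"offset": [0, 0, 0], "rotation": [0, 0, 0]}, {"offset": [0, 0, 0], "rotation": [0, 0, 0]}]}}

```text
time_s: 7.93
ee_pos: [470.0, 48.1, 351.2]
eef_rot: [2.061, 1.746, 0.47]
contact_force: [0.2, -0.7, -1.6]
finger_gap: 22.6
grip_force: 79.4
```

```bash
python3 - <<'E'
from h import *; from plant import *
o=get_obs();c=(o["ee_pos"],o["eef_rot"]);print(o["time_s"],c,o["finger_gap"],o["contact_force"])
# board-frame gems
B=np.array([483.7,-273.4]);y=-.082
for n,p in dict(red=(464.2,-242.2),green=(490.5,-304.3),amber=(543.2,-303)).items():
    d=np.array(p)-B;print(n,R.from_euler("z",-y).apply([*d,0])[:2].round(1))
d=R.from_euler("z",y).apply([-70,0,0]);print(d)
v=[B[0]+d[0],B[1]+d[1],150,y,0.];p,q=tcp(v)
w1=np.array([430,20,480.]);rows(c,(w1,R.from_rotvec(c[1])))
rows((w1,c[1]),(p,q));print(p)
E
```

```text
7.9333 (array([469.98479257,  48.13269724, 351.24571424]), array([2.06148962, 1.74579646, 0.46981182])) 22.560909446676963 [ 0.24246935 -0.67204352 -1.64951689]
red [-22.   29.5]
green [  9.3 -30.2]
amber [ 61.7 -24.6]
[-69.76479184   5.73356954   0.        ]
7 rows offset [-0.245  0.247 -0.92 ] rot [0. 0. 0.]
16 rows offset [-0.896 -0.024  0.316] rot [ 0.471  0.02  -0.073]
[ 413.93520816 -267.66643046  383.        ]
```

>>> {"op": "carry_out", "data": {"increments": [{"offset": [-0.245, 0.247, -0.92], "rotation": [0, 0, 0]}, {"offset": [-0.245, 0.247, -0.92], "rotation": [0, 0, 0]}, {"offset": [-0.245, 0.247, -0.92], "rotation": [0, 0, 0]}, {"offset": [-0.245, 0.247, -0.92], "rotation": [0, 0, 0]}, {"offset": [-0.245, 0.247, -0.92], "rotation": [0, 0, 0]}, {"offset": [-0.245, 0.247, -0.92], "rotation": [0, 0, 0]}, {"offset": [-0.245, 0.247, -0.92], "rotation": [0, 0, 0]}]}}

```text
time_s: 8.52
ee_pos: [430.3, 19.7, 478.7]
eef_rot: [2.064, 1.748, 0.467]
contact_force: [0.1, 0.2, -2.5]
finger_gap: 23.0
grip_force: 79.1
```

>>> {"op": "carry_out", "data": {"increments": [{"offset": [-0.896, -0.024, 0.316], "rotation": [0.471, 0.02, -0.073]}, {"offset": [-0.896, -0.024, 0.316], "rotation": [0.471, 0.02, -0.073]}, {"offset": [-0.896, -0.024, 0.316], "rotation": [0.471, 0.02, -0.073]}, {"offset": [-0.896, -0.024, 0.316], "rotation": [0.471, 0.02, -0.073]}, {"offset": [-0.896, -0.024, 0.316], "rotation": [0.471, 0.02, -0.073]}, {"offset": [-0.896, -0.024, 0.316], "rotation": [0.471, 0.02, -0.073]}, {"offset": [-0.896, -0.024, 0.316], "rotation": [0.471, 0.02, -0.073]}, {"offset": [-0.896, -0.024, 0.316], "rotation": [0.471, 0.02, -0.073]}, {"offset": [-0.896, -0.024, 0.316], "rotation": [0.471, 0.02, -0.073]}, {"offset": [-0.896, -0.024, 0.316], "rotation": [0.471, 0.02, -0.073]}, {"offset": [-0.896, -0.024, 0.316], "rotation": [0.471, 0.02, -0.073]}, {"offset": [-0.896, -0.024, 0.316], "rotation": [0.471, 0.02, -0.073]}, {"offset": [-0.896, -0.024, 0.316], "rotation": [0.471, 0.02, -0.073]}, {"offset": [-0.896, -0.024, 0.316], "rotation": [0.471, 0.02, -0.073]}, {"offset": [-0.896, -0.024, 0.316], "rotation": [0.471, 0.02, -0.073]}, {"offset": [-0.896, -0.024, 0.316], "rotation": [0.471, 0.02, -0.073]}, {"offset": [0, 0, 0], "rotation": [0, 0, 0]}, {"offset": [0, 0, 0], "rotation": [0, 0, 0]}]}}

```text
time_s: 10.02
ee_pos: [413.9, -268.2, 380.2]
eef_rot: [-2.309, -2.124, 0.001]
contact_force: [1.1, -0.2, -1.9]
finger_gap: 22.8
grip_force: 79.3
```

```bash
cat > ov.py <<'E'
from h import *; from plant import *
import sys
def overlay(v,name,crops,bd=None):
    """draw model scraper (yellow) and board (green) for pose v"""
    o=[];BOX=[sc(v).apply(b)+v[:3] for b in(HANDLE,box((-2,2),(-50,50),(0,55)))]
    if bd: BOX.append(R.from_euler("z",bd[2]).apply(box((-84,90),(-58,58),(42,42.1)))+[bd[0],bd[1],0])
    for k,(r,c,h,w,s) in crops.items():
        f=grab_frame(k);im=cv2.resize(f["color"][r:r+h,c:c+w],None,fx=s,fy=s,interpolation=cv2.INTER_CUBIC)
        for n,P in enumerate(BOX):
            u=(proj(P,f)-[c,r]+.5)*s
            for i in range(8):
                for j in(1,2,4):
                    if not i&j: cv2.line(im,tuple(map(int,u[i])),tuple(map(int,u[i|j])),(0,255,0) if n==2 else (0,255,255),1)
        o.append(im)
    H=max(i.shape[0] for i in o);cv2.imwrite(name,np.hstack([cv2.copyMakeBorder(i,0,H-i.shape[0],0,0,0) for i in o]))
def held(g=78):
    o=get_obs();q=R.from_rotvec(o["eef_rot"])*FL.inv();p=o["ee_pos"]-q.apply([0,0,g+155]);y,t,_=q.as_euler("ZYX")
    print("t",o["time_s"],"scraper",p.round(1),"yaw,tilt,roll",np.round([y,-t,_],3),"F",o["contact_force"].round(1),"gap",round(o["finger_gap"],1))
    return [*p,y,-t],(o["ee_pos"],o["eef_rot"])
E
python3 - <<'E'
from ov import *
v,c=held();overlay(v,"pics/b1.png",dict(side=(230,215,150,150,2.6),top=(165,330,100,100,3.9)),(483.7,-273.4,-.082))
E
```

```text
t 10.0167 scraper [ 413.  -267.5  147.2] yaw,tilt,roll [-0.083 -0.004  0.003] F [ 1.1 -0.2 -1.9] gap 22.8
```

View pics/b1.png

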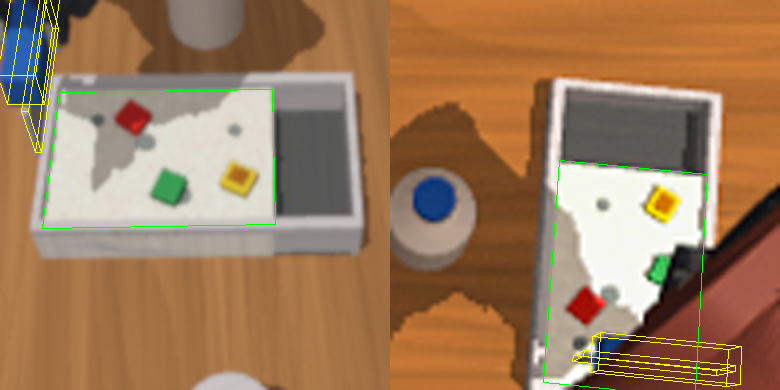

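>>> {"op": "carry_out", "data": {"increments": [{"offset": [0, 0, 0.9], "rotation": [0, 0, 0]}, {"offset": [0, 0, 0.9], "rotation": [0, 0, 0]}, {"offset": [0, 0, 0.9], "rotation": [0, 0, 0]}, {"offset": [0, 0, 0.9], "rotation": [0, 0, 0]}, {"offset": [0, 0, 0.6], "rotation": [0, 0, 0]}, {"offset": [0, 0, 0.3], "rotation": [0, 0, 0]}, {"offset": [0, 0, 0.2], "rotation": [0, 0, 0]}, {"offset": [0, 0, 0], "rotation": [0, 0, 0]}, {"offset": [0, 0, 0], "rotation": [0, 0, 0]}]}}

```text
time_s: 10.87
ee_pos: [414.0, -267.6, 289.1]
eef_rot: [-2.31, -2.128, 0.002]
contact_force: [0.5, -0.9, -2.8]
finger_gap: 22.7
grip_force: 79.4
```

>>> {"op": "carry_out", "data": {"increments": [{"offset": [0, 0, 0.1], "rotation": [0, 0, 0]}, {"offset": [0, 0, 0.1], "rotation": [0, 0, 0]}, {"offset": [0, 0, 0], "rotation": [0, 0, 0]}]}}

```text
time_s: 11.12
ee_pos: [413.8, -267.7, 284.3]
eef_rot: [-2.31, -2.127, 0.002]
contact_force: [0.0, -0.3, -2.5]
finger_gap: 22.5
grip_force: 79.4
```

>>> {"op": "carry_out", "data": {"increments": [{"offset": [0, 0, 0.1], "rotation": [0, 0, 0]}, {"offset": [0, 0, 0.1], "rotation": [0, 0, 0]}, {"offset": [0, 0, 0], "rotation": [0, 0, 0]}]}}

```text
time_s: 11.37
ee_pos: [413.7, -267.5, 279.8]
eef_rot: [-2.309, -2.127, 0.002]
contact_force: [-0.4, -0.2, -1.1]
finger_gap: 22.7
grip_force: 79.4
```

>>> {"op": "carry_out", "data": {"increments": [{"offset": [0, 0, 0.1], "rotation": [0, 0, 0]}, {"offset": [0, 0, 0], "rotation": [0, 0, 0]}]}}

```text
time_s: 11.53
ee_pos: [413.7, -267.5, 277.9]
eef_rot: [-2.309, -2.127, 0.002]
contact_force: [0.3, -0.1, -1.5]
finger_gap: 22.8
grip_force: 79.4
```

>>> {"op": "carry_out", "data": {"increments": [{"offset": [0, 0, 0.1], "rotation": [0, 0, 0]}, {"offset": [0, 0, 0], "rotation": [0, 0, 0]}]}}

```text
time_s: 11.7
ee_pos: [413.8, -267.6, 276.1]
eef_rot: [-2.31, -2.127, 0.002]
contact_force: [-0.4, -0.1, -1.3]
finger_gap: 22.7
grip_force: 79.5
```

>>> {"op": "carry_out", "data": {"increments": [{"offset": [0, 0, 0.06], "rotation": [0, 0, 0]}, {"offset": [0, 0, 0], "rotation": [0, 0, 0]}]}}

```text
time_s: 11.87
ee_pos: [413.8, -267.7, 275.9]
eef_rot: [-2.31, -2.128, 0.002]
contact_force: [-1.0, 0.4, 6.0]
finger_gap: 23.0
grip_force: 80.2
```

>>> {"op": "carry_out", "data": {"increments": [{"offset": [0, 0, 0.06], "rotation": [0, 0, 0]}, {"offset": [0, 0, 0], "rotation": [0, 0, 0]}]}}

```text
time_s: 12.03
ee_pos: [413.9, -267.7, 275.9]
eef_rot: [-2.311, -2.128, 0.002]
contact_force: [-4.2, 3.0, 15.6]
finger_gap: 22.7
grip_force: 81.7
```

>>> {"op": "carry_out", "data": {"increments": [{"offset": [0, 0, -0.1], "rotation": [0, 0, 0]}, {"offset": [0, 0, -0.1], "rotation": [0, 0, 0]}, {"offset": [0, 0.2, 0], "rotation": [0, 0, 0]}, {"offset": [0, 0.4, 0], "rotation": [0, 0, 0]}, {"offset": [0, 0.4, 0], "rotation": [0, 0, 0]}, {"offset": [0, 0.4, 0], "rotation": [0, 0, 0]}, {"offset": [0, 0.4, 0], "rotation": [0, 0, 0]}, {"offset": [0, 0.4, 0], "rotation": [0, 0, 0]}, {"offset": [0, 0.4, 0], "rotation": [0, 0, 0]}, {"offset": [0, 0.4, 0], "rotation": [0, 0, 0]}, {"offset": [0, 0.4, 0], "rotation": [0, 0, 0]}, {"offset": [0, 0.4, 0], "rotation": [0, 0, 0]}]}}

```text
time_s: 13.03
ee_pos: [490.4, -273.8, 277.6]
eef_rot: [-2.309, -2.127, 0.002]
contact_force: [-0.7, -1.5, -1.8]
finger_gap: 22.8
grip_force: 79.2
```

```bash
python3 - <<'E'
from ov import *
v,c=held(79)
rows(c,tcp([483.7+96*.9967,-273.4-96*.082,44.7,-.082,0],79))
E
```

```text
t 13.0333 scraper [ 489.9 -273.7   43.7] yaw,tilt,roll [-0.082 -0.002  0.   ] F [-0.7 -1.5 -1.8] gap 22.8
5 rows offset [-0.001  0.893 -0.012] rot [-0.006 -0.001  0.   ]
```

>>> {"op": "carry_out", "data": {"increments": [{"offset": [0, 0.4, -0.02], "rotation": [0, 0, 0]}, {"offset": [0, 0.4, -0.02], "rotation": [0, 0, 0]}, {"offset": [0, 0.4, -0.02], "rotation": [0, 0, 0]}, {"offset": [0, 0.4, 0], "rotation": [0, 0, 0]}, {"offset": [0, 0.4, 0], "rotation": [0, 0, 0]}, {"offset": [0, 0.4, 0], "rotation": [0, 0, 0]}, {"offset": [0, 0.4, 0], "rotation": [0, 0, 0]}, {"offset": [0, 0.4, 0], "rotation": [0, 0, 0]}, {"offset": [0, 0.4, 0], "rotation": [0, 0, 0]}, {"offset": [0, 0.4, 0], "rotation": [0, 0, 0]}, {"offset": [0, 0.4, 0], "rotation": [0, 0, 0]}, {"offset": [0, 0.2, 0], "rotation": [0, 0, 0]}, {"offset": [0, 0, 0], "rotation": [0, 0, 0]}]}}

```text
time_s: 14.12
ee_pos: [582.0, -281.3, 278.6]
eef_rot: [-2.309, -2.128, 0.001]
contact_force: [-0.2, 0.0, -1.9]
finger_gap: 22.6
grip_force: 79.4
```

>>> {"op": "carry_out", "data": {"increments": [{"offset": [0, 0, -0.5], "rotation": [0, 0, 0]}, {"offset": [0, 0, -0.9], "rotation": [0, 0, 0]}, {"offset": [0, 0, -0.9], "rotation": [0, 0, 0]}, {"offset": [0, 0, -0.9], "rotation": [0, 0, 0]}, {"offset": [0, 0, -0.9], "rotation": [0, 0, 0]}, {"offset": [0, 0, -0.9], "rotation": [0, 0, 0]}, {"offset": [0, -0.3, -0.9], "rotation": [0, 0, 0]}, {"offset": [0, -0.6, -0.9], "rotation": [0, 0, 0]}, {"offset": [0, -0.6, -0.9], "rotation": [0, 0, 0]}, {"offset": [0, -0.6, -0.5], "rotation": [0, 0, 0]}, {"offset": [0, 0, 0], "rotation": [0, 0, 0]}, {"offset": [0, 0, 0], "rotation": [0, 0, 0]}]}}

```text
time_s: 15.12
ee_pos: [539.4, -278.0, 444.2]
eef_rot: [2.311, 2.127, -0.001]
contact_force: [0.2, -0.4, -2.0]
finger_gap: 23.1
grip_force: 79.4
```

```bash
python3 - <<'E'
from ov import *
v,c=held(79);overlay(v,"pics/b2.png",dict(side=(230,215,150,150,2.6),top=(165,330,100,100,3.9)))
# target above the slot: slot-frame z=80
H=np.array([551.4,353.6,24]);yaw=.018;t=np.radians(25)
s=lambda dz:[*(H+sc([0,0,0,yaw,t]).apply([0,0,dz])),yaw,t]
w1=np.array([420,100.,500]);p,q=tcp(s(150),79);print(p)
rows(c,(w1,q));rows((w1,q.as_rotvec()),(p,q))
E
```

```text
t 15.1167 scraper [ 539.3 -278.2  210.2] yaw,tilt,roll [-0.083 -0.    -0.001] F [ 0.2 -0.4 -2. ] gap 23.1
[389.14087702 350.67902031 372.02219022]
20 rows offset [ 0.935 -0.299 -0.203] rot [-0.312  0.016 -0.071]
14 rows offset [ 0.897 -0.278  0.374] rot [-0. -0. -0.]
```

View pics/b2.png

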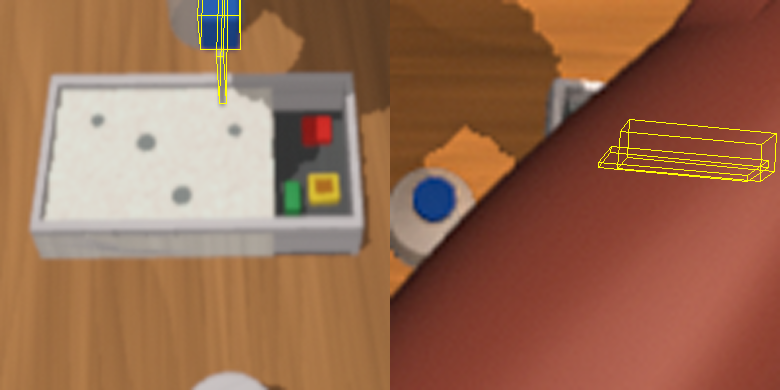

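All three gems lie in the trough (side tile: red 317,130; green 292,197; amber 323,188), and the held handle matches the model. On to the blue slot.

>>> {"op": "carry_out", "data": {"increments": [{"offset": [0.935, -0.299, -0.203], "rotation": [-0.312, 0.016, -0.071]}, {"offset": [0.935, -0.299, -0.203], "rotation": [-0.312, 0.016, -0.071]}, {"offset": [0.935, -0.299, -0.203], "rotation": [-0.312, 0.016, -0.071]}, {"offset": [0.935, -0.299, -0.203], "rotation": [-0.312, 0.016, -0.071]}, {"offset": [0.935, -0.299, -0.203], "rotation": [-0.312, 0.016, -0.071]}, {"offset": [0.935, -0.299, -0.203], "rotation": [-0.312, 0.016, -0.071]}, {"offset": [0.935, -0.299, -0.203], "rotation": [-0.312, 0.016, -0.071]}, {"offset": [0.935, -0.299, -0.203], "rotation": [-0.312, 0.016, -0.071]}, {"offset": [0.935, -0.299, -0.203], "rotation": [-0.312, 0.016, -0.071]}, {"offset": [0.935, -0.299, -0.203], "rotation": [-0.312, 0.016, -0.071]}, {"offset": [0.935, -0.299, -0.203], "rotation": [-0.312, 0.016, -0.071]}, {"offset": [0.935, -0.299, -0.203], "rotation": [-0.312, 0.016, -0.071]}, {"offset": [0.935, -0.299, -0.203], "rotation": [-0.312, 0.016, -0.071]}, {"offset": [0.935, -0.299, -0.203], "rotation": [-0.312, 0.016, -0.071]}, {"offset": [0.935, -0.299, -0.203], "rotation": [-0.312, 0.016, -0.071]}, {"offset": [0.935, -0.299, -0.203], "rotation": [-0.312, 0.016, -0.071]}, {"offset": [0.935, -0.299, -0.203], "rotation": [-0.312, 0.016, -0.071]}, {"offset": [0.935, -0.299, -0.203], "rotation": [-0.312, 0.016, -0.071]}, {"offset": [0.935, -0.299, -0.203], "rotation": [-0.312, 0.016, -0.071]}, {"offset": [0.935, -0.299, -0.203], "rotation": [-0.312, 0.016, -0.071]}]}}

```text
time_s: 16.88
ee_pos: [419.7, 100.8, 498.2]
eef_rot: [1.965, 2.003, 0.442]
contact_force: [0.2, 0.1, -2.2]
finger_gap: 23.1
grip_force: 79.3
```

>>> {"op": "carry_out", "data": {"increments": [{"offset": [0.897, -0.278, 0.374], "rotation": [0, 0, 0]}, {"offset": [0.897, -0.278, 0.374], "rotation": [0, 0, 0]}, {"offset": [0.897, -0.278, 0.374], "rotation": [0, 0, 0]}, {"offset": [0.897, -0.278, 0.374], "rotation": [0, 0, 0]}, {"offset": [0.897, -0.278, 0.374], "rotation": [0, 0, 0]}, {"offset": [0.897, -0.278, 0.374], "rotation": [0, 0, 0]}, {"offset": [0.897, -0.278, 0.374], "rotation": [0, 0, 0]}, {"offset": [0.897, -0.278, 0.374], "rotation": [0, 0, 0]}, {"offset": [0.897, -0.278, 0.374], "rotation": [0, 0, 0]}, {"offset": [0.897, -0.278, 0.374], "rotation": [0, 0, 0]}, {"offset": [0.897, -0.278, 0.374], "rotation": [0, 0, 0]}, {"offset": [0.897, -0.278, 0.374], "rotation": [0, 0, 0]}, {"offset": [0.897, -0.278, 0.374], "rotation": [0, 0, 0]}, {"offset": [0.897, -0.278, 0.374], "rotation": [0, 0, 0]}, {"offset": [0, 0, 0], "rotation": [0, 0, 0]}, {"offset": [0, 0, 0], "rotation": [0, 0, 0]}]}}

```text
time_s: 18.22
ee_pos: [388.1, 351.1, 369.6]
eef_rot: [1.964, 2.005, 0.438]
contact_force: [0.3, -0.1, -2.0]
finger_gap: 22.6
grip_force: 79.3
```

```bash
python3 - <<'E'
from ov import *
v,c=held(79)
H=np.array([551.4,353.6,24]);yaw=.018;t=np.radians(25)
rows(c,tcp([*(H+sc([0,0,0,yaw,t]).apply([0,0,75])),yaw,t],79))
overlay(v,"pics/i1.png",dict(side=(50,240,100,90,5),top=(180,150,60,70,5)))
E
```

```text
t 18.2167 scraper [485.8 352.9 157. ] yaw,tilt,roll [ 0.021  0.431 -0.001] F [ 0.3 -0.1 -2. ] gap 22.6
4 rows offset [-0.006  0.028  0.915] rot [-0.02  -0.001  0.01 ]
```

View pics/i1.png

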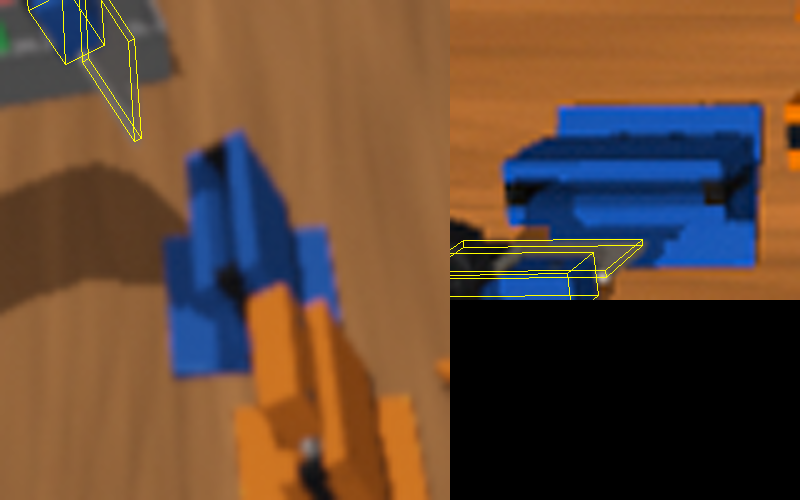

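The model of the held scraper agrees with the picture (blade tip in side tile at 138,140). I'll approach to just above the mouth.

>>> {"op": "carry_out", "data": {"increments": [{"offset": [-0.006, 0.028, 0.915], "rotation": [-0.02, 0, 0.01]}, {"offset": [-0.006, 0.028, 0.915], "rotation": [-0.02, 0, 0.01]}, {"offset": [-0.006, 0.028, 0.915], "rotation": [-0.02, 0, 0.01]}, {"offset": [-0.006, 0.028, 0.7], "rotation": [-0.02, 0, 0.01]}, {"offset": [0, 0, 0], "rotation": [0, 0, 0]}, {"offset": [0, 0, 0], "rotation": [0, 0, 0]}]}}

```text
time_s: 18.82
ee_pos: [419.9, 349.9, 310.0]
eef_rot: [1.966, 1.995, 0.446]
contact_force: [0.4, 0.4, -1.5]
finger_gap: 23.2
grip_force: 79.3
```

```bash
python3 - <<'E'
from ov import *
v,c=held(79)
H=np.array([551.4,353.6,24]);yaw=.018;t=np.radians(25)
rows(c,tcp([*(H+sc([0,0,0,yaw,t]).apply([0,0,57])),yaw,t],79))
o=[]
for k,(r,cc,h,w,s) in dict(side=(60,260,60,55,8),top=(190,155,50,60,6)).items():
    f=grab_frame(k);im=cv2.resize(f["color"][r:r+h,cc:cc+w],None,fx=s,fy=s,interpolation=cv2.INTER_CUBIC)
    q=sc([0,0,0,yaw,t])
    for pts,Rm,org,col in(([[0,-50,0],[0,50,0],[0,50,55],[0,-50,55]],sc(v),v[:3],(0,255,255)),([[20,-66,55],[20,66,55],[-20,66,55],[-20,-66,55]],q,H,(255,255,255)),([[0,-54,55],[0,54,55]],q,H,(0,255,0))):
        u=((proj(Rm.apply(np.array(pts,float))+org,f)-[cc,r]+.5)*s).astype(np.int32);cv2.polylines(im,[u],True,col,1)
    o.append(im)
Hh=max(i.shape[0] for i in o);cv2.imwrite("pics/i2.png",np.hstack([cv2.copyMakeBorder(i,0,Hh-i.shape[0],0,0,0) for i in o]))
E
```

```text
t 18.8167 scraper [519.3 351.8  98.1] yaw,tilt,roll [0.014 0.439 0.002] F [ 0.4  0.4 -1.5] gap 23.2
2 rows offset [ 0.033 -0.043  0.594] rot [ 0.018 -0.001 -0.024]
```

View pics/i2.png

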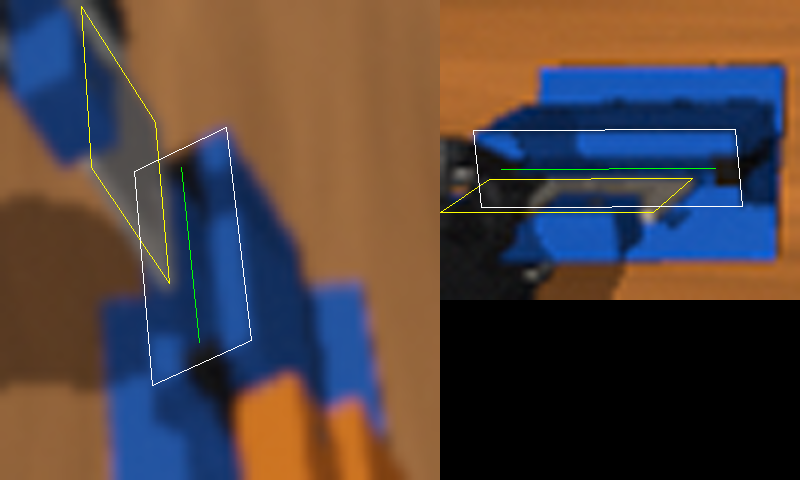

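The slot model (green) lies between the dark end pieces (top tile 715,168; side tile 200,350), and the blade matches its model too. Now I'll insert it in stages, watching the force.

>>> {"op": "carry_out", "data": {"increments": [{"offset": [0.033, -0.043, 0.2], "rotation": [0.018, 0, -0.024]}, {"offset": [0.033, -0.043, 0.2], "rotation": [0.018, 0, -0.024]}, {"offset": [0, 0, 0.3], "rotation": [0, 0, 0]}, {"offset": [0, 0, 0.3], "rotation": [0, 0, 0]}, {"offset": [0, 0, 0], "rotation": [0, 0, 0]}, {"offset": [0, 0, 0], "rotation": [0, 0, 0]}]}}

```text
time_s: 19.42
ee_pos: [426.6, 352.0, 290.4]
eef_rot: [1.963, 2.001, 0.443]
contact_force: [-0.3, -0.2, -0.6]
finger_gap: 23.0
grip_force: 79.4
```

```bash
cat > st.py <<'E'
from ov import *
v,c=held(79);H=np.array([551.4,353.6,24]);q=sc([0,0,0,.018,np.radians(25)])
print("in slot frame",q.inv().apply(np.array(v[:3])-H).round(1));rows(c,tcp([*(H+q.apply([0,0,30])),.018,np.radians(25)],79))
E
python3 st.py
```

```text
t 19.4167 scraper [525.4 353.9  78.3] yaw,tilt,roll [ 0.019  0.436 -0.   ] F [-0.3 -0.2 -0.6] gap 23.0
in slot frame [-0.6  0.7 60.2]
2 rows offset [-0.016  0.013  0.755] rot [-0.002 -0.003  0.008]
```

>>> {"op": "carry_out", "data": {"increments": [{"offset": [0, 0.01, 0.25], "rotation": [0, 0, 0]}, {"offset": [0, 0.01, 0.25], "rotation": [0, 0, 0]}, {"offset": [0, 0, 0.25], "rotation": [0, 0, 0]}, {"offset": [0, 0, 0], "rotation": [0, 0, 0]}]}}

```text
time_s: 19.75
ee_pos: [433.5, 352.0, 276.4]
eef_rot: [1.963, 2.001, 0.443]
contact_force: [-0.8, 0.4, -2.0]
finger_gap: 22.6
grip_force: 79.4
```

```bash
python3 st.py
```

```text
t 19.75 scraper [532.2 353.8  64.3] yaw,tilt,roll [ 0.019  0.436 -0.   ] F [-0.8  0.4 -2. ] gap 22.6
in slot frame [-0.4  0.6 44.6]
1 rows offset [-0.026  0.012  0.731] rot [-0.009 -0.005  0.014]
```

Inside by 10 mm without force; I'll carry on.

>>> {"op": "carry_out", "data": {"increments": [{"offset": [0, 0, 0.25], "rotation": [0, 0, 0]}, {"offset": [0, 0, 0.25], "rotation": [0, 0, 0]}, {"offset": [0, 0, 0.25], "rotation": [0, 0, 0]}, {"offset": [0, 0, 0.25], "rotation": [0, 0, 0]}, {"offset": [0, 0, 0], "rotation": [0, 0, 0]}]}}

```text
time_s: 20.17
ee_pos: [441.9, 352.2, 258.3]
eef_rot: [1.963, 2.001, 0.443]
contact_force: [0.5, -0.5, -1.6]
finger_gap: 23.1
grip_force: 79.4
```

>>> {"op": "carry_out", "data": {"increments": [{"offset": [0, 0, 0.25], "rotation": [0, 0, 0]}, {"offset": [0, 0, 0.25], "rotation": [0, 0, 0]}, {"offset": [0, 0, 0.25], "rotation": [0, 0, 0]}, {"offset": [0, 0, 0], "rotation": [0, 0, 0]}]}}

```text
time_s: 20.5
ee_pos: [448.2, 352.3, 244.8]
eef_rot: [1.963, 2.001, 0.443]
contact_force: [-0.8, 0.3, -2.3]
finger_gap: 22.8
grip_force: 79.4
```

```bash
python3 st.py
```

```text
t 20.5 scraper [547.  354.2  32.7] yaw,tilt,roll [0.019 0.436 0.   ] F [-0.8  0.3 -2.3] gap 22.8
in slot frame [-0.3  0.7  9.7]
2 rows offset [-0.014  0.005 -0.507] rot [-0.003 -0.003  0.007]
```

>>> {"op": "carry_out", "data": {"increments": [{"offset": [0, 0, 0.15], "rotation": [0, 0, 0]}, {"offset": [0, 0, 0.15], "rotation": [0, 0, 0]}, {"offset": [0, 0, 0.1], "rotation": [0, 0, 0]}, {"offset": [0, 0, 0], "rotation": [0, 0, 0]}]}}

```text
time_s: 20.83
ee_pos: [451.6, 352.5, 238.4]
eef_rot: [1.962, 2.0, 0.444]
contact_force: [-1.1, -0.6, -1.7]
finger_gap: 22.3
grip_force: 79.4
```

>>> {"op": "carry_out", "data": {"increments": [{"offset": [0, 0, 0.06], "rotation": [0, 0, 0]}, {"offset": [0, 0, 0], "rotation": [0, 0, 0]}]}}

```text
time_s: 21.0
ee_pos: [452.2, 352.6, 237.7]
eef_rot: [1.962, 2.0, 0.445]
contact_force: [-0.7, -0.4, -2.9]
finger_gap: 22.8
grip_force: 79.4
```

>>> {"op": "carry_out", "data": {"increments": [{"offset": [0, 0, 0.06], "rotation": [0, 0, 0]}, {"offset": [0, 0, 0], "rotation": [0, 0, 0]}]}}

```text
time_s: 21.17
ee_pos: [452.7, 352.7, 236.7]
eef_rot: [1.962, 2.0, 0.445]
contact_force: [-0.3, 0.3, -1.9]
finger_gap: 22.9
grip_force: 79.3
```

>>> {"op": "carry_out", "data": {"increments": [{"offset": [0, 0, 0.06], "rotation": [0, 0, 0]}, {"offset": [0, 0, 0], "rotation": [0, 0, 0]}]}}

```text
time_s: 21.33
ee_pos: [452.9, 352.7, 236.5]
eef_rot: [1.962, 2.0, 0.445]
contact_force: [-10.8, -3.5, 9.1]
finger_gap: 22.7
grip_force: 81.1
```

>>> {"op": "carry_out", "data": {"increments": [{"offset": [0, 0, 0.06], "rotation": [0, 0, 0]}, {"offset": [0, 0, 0], "rotation": [0, 0, 0]}]}}

```text
time_s: 21.5
ee_pos: [453.0, 352.8, 236.4]
eef_rot: [1.961, 2.001, 0.444]
contact_force: [-23.5, -9.8, 22.5]
finger_gap: 22.9
grip_force: 83.6
```

```bash
python3 st.py
```

```text
t 21.5 scraper [552.  354.7  24.4] yaw,tilt,roll [ 0.02   0.437 -0.   ] F [-23.5  -9.8  22.5] gap 22.9
in slot frame [0.8 1.1 0.1]
2 rows offset [-0.025 -0.015 -0.747] rot [ 0.005 -0.004  0.013]
```

It is home (slot frame z about 0, contact force rising). I'll ease off a little, open and back out along the axis.

>>> {"op": "carry_out", "data": {"increments": [{"offset": [0, 0, -0.05], "rotation": [0, 0, 0]}, {"offset": [0, 0, 0], "rotation": [0, 0, 0]}]}}

```text
time_s: 21.67
ee_pos: [453.0, 352.8, 236.5]
eef_rot: [1.962, 2.0, 0.445]
contact_force: [-10.3, -3.7, 9.6]
finger_gap: 22.8
grip_force: 81.5
```

>>> {"op": "carry_out", "data": {"increments": [{"offset": [0, 0, 0], "rotation": [0, 0, 0]}, {"offset": [0, 0, 0], "rotation": [0, 0, 0]}, {"offset": [0, 0, 0], "rotation": [0, 0, 0]}, {"offset": [0, 0, 0], "rotation": [0, 0, 0]}, {"offset": [0, 0, 0], "rotation": [0, 0, 0]}, {"offset": [0, 0, 0], "rotation": [0, 0, 0]}, {"offset": [0, 0, 0], "rotation": [0, 0, 0]}, {"offset": [0, 0, 0], "rotation": [0, 0, 0]}], "jaw": 1}}

```text
time_s: 22.33
ee_pos: [453.3, 352.6, 235.4]
eef_rot: [1.962, 2.0, 0.445]
contact_force: [0.6, -0.4, -0.5]
finger_gap: 85.4
grip_force: 0.0
```

>>> {"op": "carry_out", "data": {"increments": [{"offset": [0, 0, -0.3], "rotation": [0, 0, 0]}, {"offset": [0, 0, -0.7], "rotation": [0, 0, 0]}, {"offset": [0, 0, -0.9], "rotation": [0, 0, 0]}, {"offset": [0, 0, -0.9], "rotation": [0, 0, 0]}, {"offset": [0, 0, -0.9], "rotation": [0, 0, 0]}, {"offset": [0, 0, -0.9], "rotation": [0, 0, 0]}, {"offset": [0, 0, -0.9], "rotation": [0, 0, 0]}, {"offset": [0, 0, -0.9], "rotation": [0, 0, 0]}, {"offset": [0, 0, -0.9], "rotation": [0, 0, 0]}, {"offset": [0, 0, -0.9], "rotation": [0, 0, 0]}, {"offset": [0, 0, -0.9], "rotation": [0, 0, 0]}, {"offset": [0, 0, -0.9], "rotation": [0, 0, 0]}, {"offset": [0, 0, 0], "rotation": [0, 0, 0]}, {"offset": [0, 0, 0], "rotation": [0, 0, 0]}]}}

```text
time_s: 23.5
ee_pos: [368.5, 351.1, 417.8]
eef_rot: [1.961, 2.0, 0.448]
contact_force: [0.1, -0.4, -0.2]
finger_gap: 85.4
grip_force: 0.0
```

```bash
python3 - <<'E'
from ov import *
o=get_obs();print(o["time_s"],o["ee_pos"],o["finger_gap"],o["contact_force"])
v=[551.4,353.6,24,.018,np.radians(25)];overlay(v,"pics/i3.png",dict(side=(60,260,60,60,6),top=(180,150,60,70,6)))
f=grab_frame("side")
for n in("red_gem","green_gem","amber_gem"):print(n,[(np.round(r["at"]),round(r["p"],2)) for r in search_frame(n,f)[:1]])
E
```

```text
23.5 [368.5112689  351.09633768 417.82675263] 85.42522224091246 [ 0.0614436  -0.38019229 -0.20945909]
red_gem []
green_gem [(array([221., 293.]), 0.74)]
amber_gem []
```

View pics/i3.png

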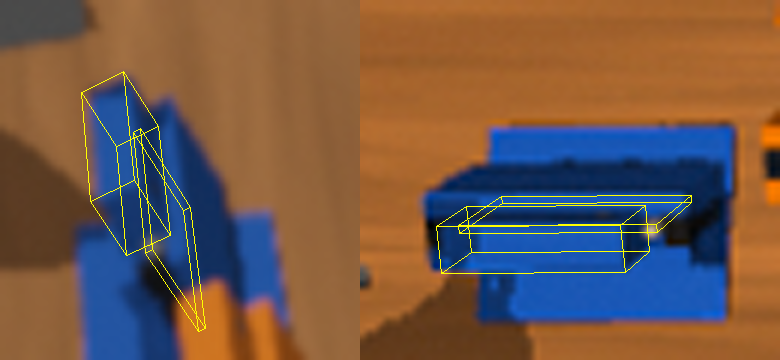

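The scraper stands at the home pose (the outline covers the handle in both views), the gripper is clear and the gems were seen in the trough.

```bash
python3 -c "
from plant import *
print(finish_job())"
```

```text
the job is handed in; nothing more can be done
None
```

The job is handed in at about 23.5 s: all three gems were seen in the trough after the sweep, and the blue scraper is fully home in the blue slot and released. The judge's verdict was not shown.

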